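# Slide the boxed-in coaster out of its holder into the caddy

## Robot

A 7-joint arm with a two-finger parallel gripper is mounted at the origin on a cart in front of the work surface, level with it; the furniture and walls round the work are solid. World frame = base frame: x ahead of the robot, y to its left, z up, the work surface at z = 0. Lengths are in mm, angles in rad, forces in N, time in s.
With the tool pointing down it reaches from about 425 to 950 mm from the base axis. Payload 4.7 kg.
Tool frame: the origin (TCP) lies on the centre line of the jaws, within the pads' length; the fingertips stand 22 mm ahead of it and the grasp point (between the pads) lies 3 mm ahead of it; z points along the fingers, y is the line along which they close (so a half turn about z gives the same grasp; the last joint's range is limited). The gripper opens to 85 mm and grips with 20 to 120 N. Pads are 22 mm wide; open, the fingers measure 114 mm over their backs; the gripper's body (76 mm by 85 mm) begins 54 mm behind the grasp point. The pads swing forward as they close: fully open they stand 13 mm farther back than shut.
Start: joints at [1.217, 0.469, -0.049, 1.532, 0.024, 1.141, -0.082], TCP at [215.451, -639.709, 253.335] pointing down, gripper open.
Joint ranges: [-2.59, 2.59], [-0.33, 1.99], [-1.39, 1.29], [0.1, 2.45], [-1.04, 4.18], [0.21, 1.99], [-2.66, 2.66]. Speed limits (rad/s): [2.57, 2.57, 3.14, 3.14, 3.14, 3.14, 3.14].

## Interface

Orientations are given as a unit quaternion [x, y, z, w].
In Python, from cell import bot gives the robot as it stands.
- The arm moves only by the shell command python3 -m pendant 'ROWS'. ROWS is a JSON object of lists of equal length, an entry for each row: "gripper": the closure, from -1 (fully open) to 1 (shut); "xyz": the shift along the tool's x, y, z in mm, a list of three; "turn": the turn about the tool's z in degrees. A call has exactly 8 rows; each row shifts and turns the commanded pose from where the row before left it, along the tool's axes as they then stand; what a row does not reach is not made up. A row lasts 1/8 s, in which the tool goes at most 62.5 mm and 10.7 degrees, less where a joint would pass 70% of its speed; a pose out of reach is approached as far as the arm can. A call with a gripper value outside its range is refused whole. The fingers move at their own pace and stop on an object; the grip force is fixed at half the most. Time passes only in rows, so rows that do not move let the fingers close, or fill a call up. It gives the time, the measured TCP pose, the force, the opening and the grip force at its end, in the units of the state.
- bot.sense(): the state, without advancing time (a new reading comes with each control period).
- bot.grab_frame(name): name is "side" or "top" or "wrist"; returns a dict with "frame" (480x640x3 uint8, blue, green, red), "fx", "fy", "cx", "cy" (pixels), "position" and "attitude" of the camera in the world; the wrist camera has in their place "hand_eye" (4x4, takes a point from camera to tool coordinates, whose origin is the TCP and whose axes are the flange's). Camera axes: x right, y up, looking along -z (the intrinsics and any distortion apply to the point x, -y, -z); pixel columns grow to the right and rows downward; lengths in mm; the calibration is good to about 2 mm. A picture is of the moment at which its call begins: read the wrist's pose just before it. There is no depth.
- bot.job_done(): hands the job in; it is judged then, once.
The state is a dict: "time": time; "joints": joint angles; "qvel": joint speeds; "joint_torque": joint torques, N m; "eef_pos": TCP position; "orientation": TCP orientation; "contact_force": force on the tool from outside, world axes, zero at the start; "ft_torque": the same for the moment, N m; "width": opening from 0.0 (shut) to 1.0 (fully open); "gripper_force": force on a finger pad.
Only numpy, scipy, OpenCV 4.12 (cv2) and the standard library are available. Lean on these libraries where they do the work, as an engineer would, in place of code of your own. Each camera call takes 0.05 s, during which the arm holds its last target. There are 200 camera calls.

## Task

Clear the cork coaster out of the wooden holder. First slide the open caddy along the worktop until it sits snug and square against the foot of the holder, below the holder's open end. Then press on the top of the coaster (its rim is boxed in) and, keeping up the pressure, slide it past the two sprung catches and over the edge so that it drops into the caddy; press and push gently throughout, and leave the jar, mug and timer undisturbed.

Things in the scene. Friction and masses are not known exactly. Their poses are not given: they have to be found in the camera images.
- holder: Fixed wooden coaster holder; its foot is height-adjustable. Origin: mid-width, 0 to 22 mm above the worktop; +y points along the runway to its open end, x across, z up. From the origin: runway (shelf top) z = 120 mm, y = -65 (closed back, corners filled) to +55 mm, 93 mm wide; shelf 12 mm thick. Rails and back 11 mm high, 10 mm thick. No finger fits behind or beside the coaster.
- holder_foot (a point): On the foot's front face, mid-width: 25 mm along the holder's +y from its origin, same height; axes as the holder's. The foot is 90 mm wide and reaches from the worktop up to the shelf; the shelf overhangs it by 30 mm at the open end. The caddy is home when its -y wall is flat against this face. Bumping it with more than 25 N is too hard.
- holder_catches (a point): Point on the runway midway between the two catches: 10 mm along the holder's +y, 120 mm above its origin. Each catch is a sprung upright steel pin (radius 6 mm, 10 mm high) standing 5 mm inward from a rail, with a spring housing outside it. They yield outward to a forward push of about 5 to 7 N and let go when the coaster's centre is 30 mm past them. The runway is slippery (friction about 0.25).
- holder_mouth (a point): Middle of the runway's edge at the open end: 55 mm along the holder's +y from its origin, 120 mm above it. Axes as the holder's. The coaster tips over by itself once its centre is past this edge.
- coaster_center (a point): Centre (half-way up) of the loose round coaster: smooth wooden base 90 mm across, raised grippy cork face 80 mm across; 10 mm thick, 60 to 130 g. Starts at the closed back, top 130 mm above the holder's origin. 1 to 2 mm of play to the rails: it cannot be gripped. Press on the cork, best about 20 mm behind its centre, and slide. 12 to 17 N of pressure carries it past the catches; over 25 N is too much.
- caddy: Loose open wooden box, about 0.45 kg. Origin: centre of its underside. 150 mm along its x, 150 mm along its y, 65 mm high; walls and floor 8 mm thick. Starts before the open end, 40 to 70 mm short of home, up to 20 mm aside, up to 15 degrees askew. Home: origin 100 mm along the holder's +y from the holder's origin, centred, axes parallel. Its +y wall can be gripped from above.
- spice_jar: Bystander: small glass jar with dark cap, 41 mm across, 105 mm high. Origin: centre of its underside.
- cream_mug: Bystander: cream-coloured mug, about 84 by 120 by 92 mm. Origin: centre of its underside.
- timer: Bystander: round white kitchen timer, 62 mm across, 51 mm high. Origin: centre of its underside.

How it is judged (in metres and radians):
On the way, in this order (a step that is already met when the one before it is completed fails the run):
1. the caddy is home: within 8 mm of the holder's foot, within 20 mm of the middle, square within 7 degrees, standing on the worktop, with the coaster still behind the catches (y of caddy in the frame of holder below 0.108 m and x of caddy in the frame of holder between -0.02 and 0.02 m and angle between the y axis of caddy and the y axis of holder, either way round below 0.122 rad and height (world z) of caddy below 0.005 m and y of coaster_center in the frame of holder below 0 m), for 0.2 s.
2. the coaster is slid forward into the catches (at least 15 mm from the back) along the runway under pressure of the gripper (y of coaster_center in the frame of holder above 0 m and z of coaster_center in the frame of holder between 0.115 and 0.135 m and contact force between the fingers and coaster above 1 N), for 0.05 s.
At the end, for the whole second after the job is handed in: The coaster lies at rest inside the caddy, its centre between the walls and below the rim; the caddy stands flat on the worktop, still within 13 mm of the holder's foot, within 25 mm of the middle and square within 8 degrees (x of coaster_center in the frame of caddy between -0.068 and 0.068 m and y of coaster_center in the frame of caddy between -0.068 and 0.068 m and height (world z) of coaster_center below 0.06 m and linear speed of coaster below 0.03 m/s and y of caddy in the frame of holder below 0.113 m and x of caddy in the frame of holder between -0.025 and 0.025 m and angle between the y axis of caddy and the y axis of holder, either way round below 0.14 rad and angle between caddy's own z axis and vertical below 0.05 rad and height (world z) of caddy below 0.005 m); the robot touches nothing.
It fails at once if the coaster is pressed with more than 25 N (contact force between the fingers and coaster above 25 N).
It fails at once if the caddy is rammed against the holder with more than 25 N (contact force between caddy and holder above 25 N).
It fails at once if the jar, mug or timer is moved by more than 15 mm (distance of any of spice_jar, cream_mug, timer from where it was at the start of the episode above 0.015 m).
It also fails if it takes over 72 s, if anything falls off the work surface, if the arm or the gripper's body presses on something with over 40 N, if the wrist force passes 120 N, or if a joint passes its speed limit or range.

## Working session

There is one attempt and no reset: what is moved stays moved. The work goes in short steps, Python scripts to look and compute and a shell command to move; the robot and the scene stay as the last step left them, time stands still between calls to the robot, and variables do not carry over. Pictures are saved under pics/ and viewed, at most 10 in all, crops included, and the job is handed in when it is done.

```bash
ls; mkdir -p pics; python3 - <<'E'
from cell import bot
import cv2,json
s=bot.sense();print(s)
for n in("top","side"):
    f=bot.grab_frame(n);cv2.imwrite(f"pics/{n}0.png",f["frame"]);print({k:v for k,v in f.items() if k!="frame"})
E
```

```text
pics
{'time': 0.0, 'joints': array([ 1.21704435,  0.46941827, -0.04857407,  1.53373598,  0.02409971,
        1.14098213, -0.08229491]), 'qvel': array([-5.15989905e-04, -6.82744471e-04, -4.89224316e-04,  1.50928611e-03,
        8.02785280e-05,  1.02289852e-03,  7.71438249e-04]), 'joint_torque': array([-2.39699484e-04, -5.10316122e+01, -4.65493498e-02, -2.37719125e+01,
        1.07340451e-02,  7.49129016e-03,  2.47901590e-05]), 'eef_pos': array([ 215.26001096, -639.16806492,  252.25912551]), 'orientation': array([ 9.86835874e-01,  1.61721980e-01, -1.98783533e-04, -9.58688240e-04]), 'contact_force': array([0.01790655, 0.62940496, 0.40590149]), 'ft_torque': array([-0.05219372, -0.02934532,  0.00192812]), 'gripper_force': 0.0, 'width': 0.9969532008335473}
{'fx': 535.7341030784835, 'fy': 535.7341030784835, 'cx': 314.52331297923024, 'cy': 245.80902230106054, 'position': array([ 434.99361639, -218.77904477, 1156.62165996]), 'attitude': array([ 0.05743669, -0.04702583, -0.70138062,  0.70891102])}
{'fx': 451.62605486817534, 'fy': 451.62605486817534, 'cx': 323.6613666051851, 'cy': 239.9373599477284, 'position': array([ 463.65775163, -897.30320735,  663.43624502]), 'attitude': array([ 0.44154819, -0.03480222, -0.07451879,  0.8934601 ])}
```

View pics/top0.png

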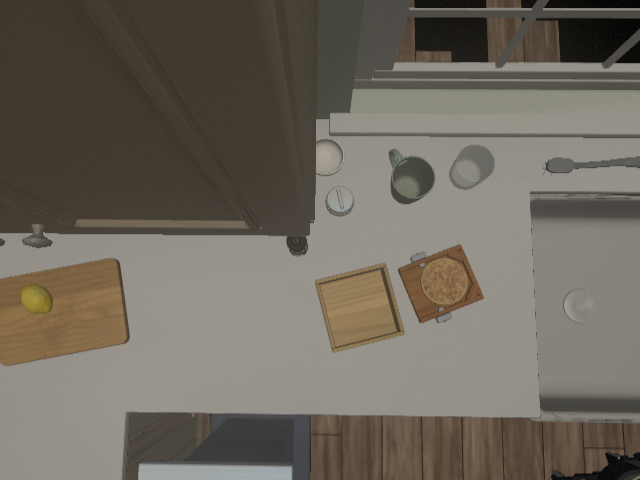

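View pics/side0.png

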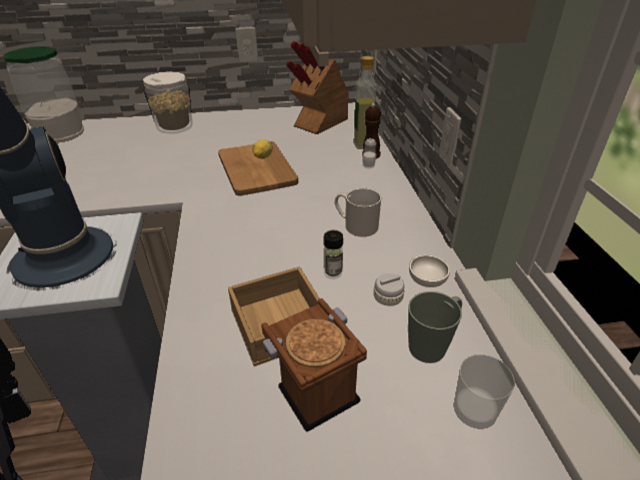

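The top view shows the caddy with corners near (316,281), (386,264), (404,334) and (333,351). The holder is to its right with the coaster at about (444,281), the timer is at (340,200) and the jar at (297,243). In the side view the coaster is at (315,342) and the holder's open end faces the caddy. Image up is world +x and image left is +y.

```bash
cat > h.py <<'E'
import numpy as np,cv2
from scipy.spatial.transform import Rotation as R
def ray(f,uv,s=None):
    uv=np.atleast_2d(np.float64(uv)); d=np.c_[(uv[:,0]-f["cx"])/f["fx"],-(uv[:,1]-f["cy"])/f["fy"],-np.ones(len(uv))]
    if "position" in f: return np.array(f["position"]),R.from_quat(f["attitude"]).apply(d)
    T=np.array(f["hand_eye"]); r=R.from_quat(s["orientation"])
    return np.array(s["eef_pos"])+r.apply(T[:3,3]),r.apply(d@T[:3,:3].T)
def plane(f,uv,z,s=None):
    o,d=ray(f,uv,s); return o+d*((z-o[2])/d[:,2])[:,None]
def tri(o1,d1,o2,d2):
    A=np.c_[d1,-d2]; t=np.linalg.lstsq(A,o2-o1,rcond=None)[0]
    a,b=o1+t[0]*d1,o2+t[1]*d2; return (a+b)/2,np.linalg.norm(a-b)
E
python3 - <<'E'
from cell import bot
from h import *
out=[]
for n,box in(("top",(300,225,500,360)),("side",(220,260,380,430))):
    im=cv2.imread(f"pics/{n}0.png");hsv=cv2.cvtColor(im,cv2.COLOR_BGR2HSV)
    for p in ((444,281),(360,305),(415,300),(320,285),(475,300),(445,320),(418,257)) if n=="top" else ((315,342),(290,330),(310,390),(245,310),(280,300)):
        print(n,p,hsv[p[1],p[0]])
    c=im[box[1]:box[3],box[0]:box[2]]; out.append(cv2.resize(c,None,fx=400/c.shape[1],fy=400/c.shape[1],interpolation=cv2.INTER_CUBIC))
h=max(o.shape[0] for o in out)
out=[cv2.copyMakeBorder(o,0,h-o.shape[0],0,0,cv2.BORDER_CONSTANT) for o in out]
cv2.imwrite("pics/crop.png",np.hstack(out))
E
```

```text
top (444, 281) [ 16 121 139]
top (360, 305) [ 18 105 158]
top (415, 300) [ 14 134 118]
top (320, 285) [ 18 102 138]
top (475, 300) [ 15 133 111]
top (445, 320) [ 0  6 89]
top (418, 257) [105   4 131]
side (315, 342) [ 13 140 126]
side (290, 330) [ 14 138 140]
side (310, 390) [ 11 160  51]
side (245, 310) [ 16 127 151]
side (280, 300) [ 16 127 162]
```

View pics/crop.png

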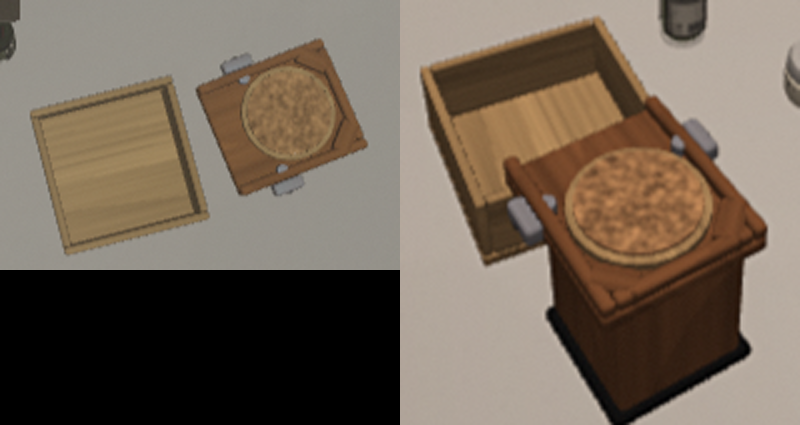

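In the crop, the catches sit at the runway's left side, so the holder's open end faces the caddy. The caddy and holder are cleanly separated, so saturation masks should segment each one.

```bash
python3 - <<'E'
from cell import bot
from h import *
F={}
for n in("top","side"):
    F[n]=bot.grab_frame(n)
ft,fs=F["top"],F["side"]
hsv=cv2.cvtColor(ft["frame"],cv2.COLOR_BGR2HSV)
m=((hsv[...,1]>60)&(hsv[...,0]<30)).astype(np.uint8)*255
m=cv2.morphologyEx(m,cv2.MORPH_CLOSE,np.ones((3,3)))
cs=[c for c in cv2.findContours(m,0,2)[0] if 3000<cv2.contourArea(c)<9000]
for c in cs:
    r=cv2.minAreaRect(c);
    if not(300<r[0][0]<500):continue
    b=cv2.boxPoints(r);print(r)
    for z in (65,142):
        P=plane(ft,b,z);print(z,P.round(1).tolist(),"centre",P.mean(0).round(1),"sides",np.linalg.norm(np.roll(P,-1,0)-P,axis=1).round(1),"ang",[round(float(np.degrees(np.arctan2(*(P[(i+1)%4]-P[i])[[1,0]]))),1) for i in range(4)])
# coaster in both views
names=dict(coaster=((445,281.5),(315.2,342)),pinA=((422,264.5),(331.2,317.2)),pinB=((441,309.5),(279.2,340.8)))
for k,(a,b) in names.items():
    o1,d1=ray(ft,a);o2,d2=ray(fs,b);p,e=tri(o1,d1[0],o2,d2[0]);print(k,p.round(1),round(e,1))
for k,a,z in(("timer",(340,198),51),("jar",(297,240),105)):print(k,plane(ft,a,z).round(0))
E
```

```text
((359.35992431640625, 307.1043395996094), (74.36711883544922, 74.2151107788086), 75.69972229003906)
65 [[526.5, -201.9, 65.0], [565.6, -348.7, 65.0], [420.4, -384.3, 65.0], [382.5, -240.4, 65.0]] centre [ 473.8 -293.8   65. ] sides [151.9 149.5 148.9 149. ] ang [-75.1, -166.2, 104.7, 15.0]
142 [[520.0, -203.1, 142.0], [556.4, -339.5, 142.0], [421.5, -372.7, 142.0], [386.2, -238.8, 142.0]] centre [ 471.  -288.5  142. ] sides [141.2 138.9 138.4 138.5] ang [-75.1, -166.2, 104.7, 15.0]
((440.44830322265625, 283.1206970214844), (59.60819625854492, 69.4500503540039), 68.19859313964844)
65 [[552.6, -371.0, 65.0], [607.2, -503.8, 65.0], [494.3, -545.2, 65.0], [441.2, -414.3, 65.0]] centre [ 523.8 -458.6   65. ] sides [143.6 120.2 141.3 119.5] ang [-67.6, -159.9, 112.1, 21.2]
142 [[544.3, -360.3, 142.0], [595.1, -483.7, 142.0], [490.2, -522.1, 142.0], [440.8, -400.5, 142.0]] centre [ 517.6 -441.7  142. ] sides [133.4 111.7 131.3 111.1] ang [-67.6, -159.9, 112.1, 21.2]
((459.4869079589844, 39.49550247192383), (126.66180419921875, 44.086029052734375), 0.5025816559791565)
65 [[1004.2, -373.5, 65.0], [1107.3, -375.4, 65.0], [1105.6, -651.8, 65.0], [1002.8, -646.3, 65.0]] centre [1055.  -511.7   65. ] sides [103.2 276.4 102.9 272.8] ang [-1.1, -90.4, 176.9, 89.7]
142 [[964.0, -362.6, 142.0], [1059.9, -364.4, 142.0], [1058.3, -621.2, 142.0], [962.8, -616.1, 142.0]] centre [1011.2 -491.1  142. ] sides [ 95.9 256.9  95.6 253.6] ang [-1.1, -90.4, 176.9, 89.7]
coaster [ 522.  -453.6  127.4] 1.0
pinA [ 554.2 -409.9  129.4] 1.2
pinB [ 468.5 -444.2  129.8] 1.1
timer [[ 702. -254.   51.]]
jar [[ 603. -167.  105.]]
```

```bash
python3 - <<'E'
from cell import bot
from h import *
ft=bot.grab_frame("top");fs=bot.grab_frame("side")
for a,b in(((311,235),(295,38)),((311,235),(527,45))):
    o1,d1=ray(ft,a);o2,d2=ray(fs,b);p,e=tri(o1,d1[0],o2,d2[0]);print(p.round(0),round(e))
E
```

```text
[ 541. -204.  499.] 10
[ 679. -280.  494.] 302
```

```bash
python3 -m pendant '{"gripper":[-1,-1,-1,-1,-1,-1,-1,-1],"xyz":[[20,-18,3],[25,-22,3],[25,-22,3],[25,-22,3],[25,-22,3],[25,-22,3],[20,-18,2],[15,-12,0]],"turn":[1,1,1,1,0,0,0,0]}'
```

```text
time: 1.3
eef_pos: [346.0, -437.3, 233.3]
orientation: [0.992, 0.128, 0.0, -0.0]
contact_force: [0.2, -0.1, 0.1]
width: 1.0
gripper_force: 0.0
```

```bash
python3 -m pendant '{"gripper":[-1,-1,-1,-1,-1,-1,-1,-1],"xyz":[[20,-22,5],[25,-28,10],[25,-28,10],[25,-28,10],[25,-28,10],[22,-24,8],[18,-19,5],[0,0,0]],"turn":[0,0,0,0,0,0,0,0]}'
python3 - <<'E'
from cell import bot
from h import *
s=bot.sense();f=bot.grab_frame("wrist");cv2.imwrite("pics/w1.png",f["frame"]);print(s["eef_pos"],s["orientation"],f["hand_eye"],f["fx"],[k for k in f])
E
```

```text
time: 2.3
eef_pos: [456.4, -225.2, 175.2]
orientation: [0.992, 0.129, 0.0, -0.0]
contact_force: [-0.6, -0.2, 0.0]
width: 1.001
gripper_force: 0.0
[ 456.35985077 -225.23722903  175.21923137] [ 9.91646679e-01  1.28983589e-01  1.20610183e-04 -2.89765957e-04] [[-7.10873104e-05  9.57105436e-01  2.89739847e-01  7.39022734e+01]
 [ 9.99999991e-01  3.43527922e-05  1.31870249e-04 -4.63649519e-01]
 [ 1.16260359e-04  2.89739853e-01 -9.57105430e-01 -1.21075541e+02]
 [ 0.00000000e+00  0.00000000e+00  0.00000000e+00  1.00000000e+00]] 368.898032022466 ['frame', 'fx', 'fy', 'cx', 'cy', 'hand_eye']
```

View pics/w1.png

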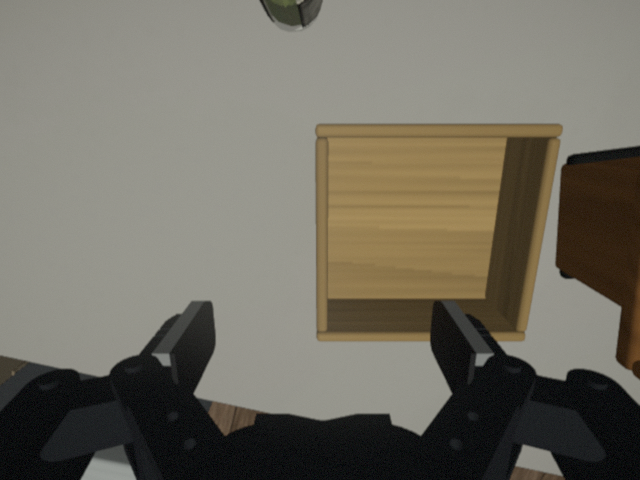

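```bash
python3 - <<'E'
from cell import bot
from h import *
s=bot.sense();f=bot.grab_frame("wrist")
P=plane(f,[(322,131),(322,337),(560,131),(524,337)],65,s);print(P.round(1),P.mean(0))
for a,b in((0,1),(0,2),(1,3)):print(np.linalg.norm(P[a]-P[b]),np.degrees(np.arctan2(*(P[a]-P[b])[[1,0]])))
print("tool",R.from_quat(s["orientation"]).inv().apply(P-s["eef_pos"]).round(1))
E
```

```text
[[ 523.7 -208.3   65. ]
 [ 386.8 -244.1   65. ]
 [ 560.  -347.2   65. ]
 [ 423.4 -383.8   65. ]] [ 473.46856309 -295.86554882   65.        ]
141.46371504783906 14.657462933264053
143.5740795816138 104.67623919047799
144.31654874644192 104.66770386298872
tool [[ 70.5  -0.7 110.4]
 [-70.9  -0.8 110.4]
 [ 70.5 142.8 110.4]
 [-71.  143.5 110.5]]
```

The +y wall sits under the jaws at tool y of about -0.7, centred in x within 0.3 mm, so I can descend.

```bash
python3 -m pendant '{"gripper":[-1,-1,-1,-1,-1,-1,-1,-1],"xyz":[[0,-0.5,12],[0,0,20],[0,0,24],[0,0,24],[0,0,20],[0,0,12],[0,0,6],[0,0,0]],"turn":[0,0,0,0,0,0,0,0]}'
python3 -m pendant '{"gripper":[0.5,1,1,1,1,1,1,1],"xyz":[[0,0,0],[0,0,0],[0,0,0],[0,0,0],[0,0,0],[0,0,0],[0,0,0],[0,0,0]],"turn":[0,0,0,0,0,0,0,0]}'
```

```text
time: 3.4
eef_pos: [455.2, -226.7, 57.2]
orientation: [0.992, 0.127, -0.0, 0.0]
contact_force: [0.2, 0.5, 0.1]
width: 1.001
gripper_force: 0.0
time: 4.4
eef_pos: [455.4, -226.1, 57.6]
orientation: [0.992, 0.127, 0.0, -0.0]
contact_force: [-1.0, 2.0, 5.4]
width: 0.079
gripper_force: 59.6
```

```bash
python3 -m pendant '{"gripper":[1,1,1,1,1,1,1,1],"xyz":[[0,0,0],[0,0,0],[0,0,0],[-6,7,0],[-6,8,0],[-6,8,0],[-5.5,7,0],[0,0,0]],"turn":[-2,-3,-2.4,0,0,0,0,0]}'
python3 - <<'E'
from cell import bot
from h import *
s=bot.sense();f=bot.grab_frame("wrist");cv2.imwrite("pics/w2.png",f["frame"]);print(s["eef_pos"],s["contact_force"])
E
```

```text
time: 5.4
eef_pos: [445.4, -263.4, 57.6]
orientation: [0.982, 0.191, 0.001, 0.0]
contact_force: [0.4, 0.9, 3.8]
width: 0.082
gripper_force: 59.3
[ 445.44763518 -263.39639083   57.58646287] [0.39926835 0.93424913 3.79608847]
```

View pics/w2.png

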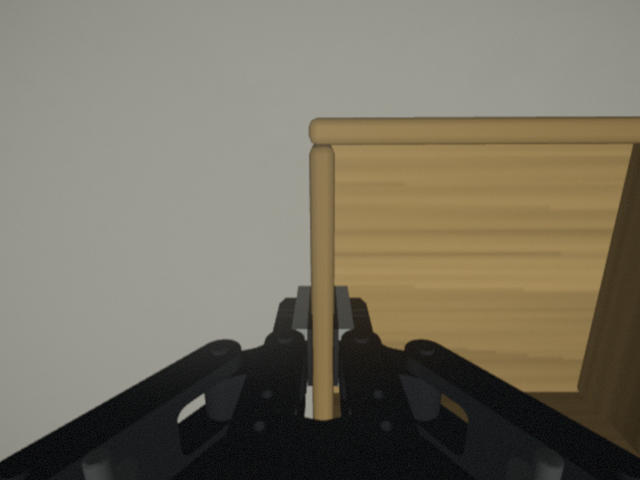

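The caddy is square in the grip: its wall is vertical at u=322. I'll move closer, then creep.

```bash
python3 -m pendant '{"gripper":[1,1,1,1,1,1,1,1],"xyz":[[0,2,0],[0,2,0],[0,2,0],[0,2,0],[0,1,0],[0,1,0],[0,0.5,0],[0,0,0]],"turn":[0,0,0,0,0,0,0,0]}'
python3 -m pendant '{"gripper":[1,1,1,1,1,1,1,1],"xyz":[[0,0.5,0],[0,0.5,0],[0,0.5,0],[0,0.5,0],[0,0,0],[0,0,0],[0,0,0],[0,0,0]],"turn":[0,0,0,0,0,0,0,0]}'
```

```text
time: 6.45
eef_pos: [447.6, -268.6, 57.6]
orientation: [0.981, 0.192, -0.002, -0.003]
contact_force: [-4.3, 9.8, 14.0]
width: 0.082
gripper_force: 60.8
time: 7.45
eef_pos: [448.3, -270.5, 57.6]
orientation: [0.981, 0.192, -0.002, -0.003]
contact_force: [-4.0, 11.7, 14.3]
width: 0.083
gripper_force: 60.8
```

```bash
python3 - <<'E'
from cell import bot
from h import *
ft=bot.grab_frame("top");fs=bot.grab_frame("side")
a=ft["frame"][215:365,300:500];b=fs["frame"][230:430,200:400]
cv2.imwrite("pics/c3.png",np.hstack([cv2.resize(a,(533,400),interpolation=2),cv2.resize(b,(400,400),interpolation=2)])[:, :])
im=cv2.imread("pics/c3.png");cv2.imwrite("pics/c3.png",cv2.resize(im,(800,343)))
E
```

```text
(no output)
```

View pics/c3.png

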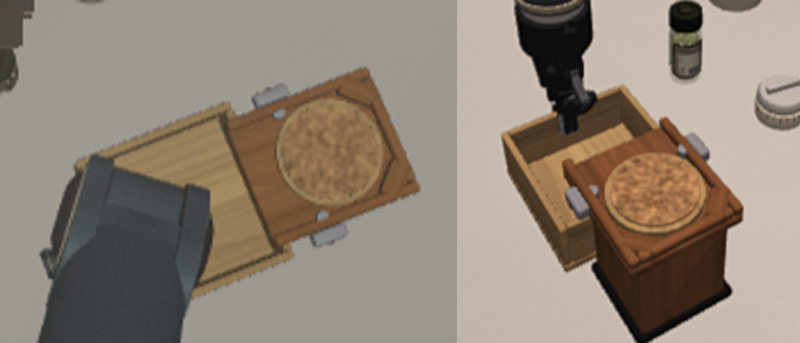

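The caddy is now nearly under the shelf. The tool still moved the full 2 mm on the last creep at about 12 N, so this is sliding friction under down-pressure, not foot contact. I'll relieve the pressure a little and keep creeping.

```bash
python3 -m pendant '{"gripper":[1,1,1,1,1,1,1,1],"xyz":[[0,0,-0.5],[0,0,-0.5],[0,0.5,0],[0,0.5,0],[0,0.5,0],[0,0.5,0],[0,0,0],[0,0,0]],"turn":[0,0,0,0,0,0,0,0]}'
```

```text
time: 8.55
eef_pos: [450.0, -276.8, 58.2]
orientation: [0.982, 0.191, -0.0, 0.0]
contact_force: [0.7, 0.1, -3.4]
width: 0.081
gripper_force: 58.3
```

```bash
python3 -m pendant '{"gripper":[1,1,1,1,1,1,1,1],"xyz":[[0,0.5,0],[0,0.5,0],[0,0.5,0],[0,0.5,0],[0,0,0],[0,0,0],[0,0,0],[0,0,0]],"turn":[0,0,0,0,0,0,0,0]}'
```

```text
time: 9.55
eef_pos: [450.6, -277.5, 58.1]
orientation: [0.982, 0.191, -0.0, -0.001]
contact_force: [-1.6, 5.5, -3.0]
width: 0.085
gripper_force: 58.7
```

Contact: the tool moved 0.9 mm for 2 mm commanded, and the position works out to y of about 99–100 mm in the holder frame. Now I'll release and rise.

```bash
python3 -m pendant '{"gripper":[1,1,0.5,0,-0.5,-1,-1,-1],"xyz":[[0,-0.5,0.5],[0,-0.5,0],[0,0,0],[0,0,0],[0,0,0],[0,0,0],[0,0,0],[0,0,0]],"turn":[0,0,0,0,0,0,0,0]}'
python3 -m pendant '{"gripper":[-1,-1,-1,-1,-1,-1,-1,-1],"xyz":[[0,0,5],[0,0,0],[0,0,-20],[0,0,-25],[0,0,-30],[0,0,-30],[0,0,-30],[0,0,-20]],"turn":[0,0,0,0,0,0,0,0]}'
python3 - <<'E'
from cell import bot
from h import *
s=bot.sense();f=bot.grab_frame("wrist");cv2.imwrite("pics/w4.png",f["frame"]);print(s["eef_pos"],s["contact_force"])
E
```

```text
time: 10.55
eef_pos: [450.6, -277.4, 57.8]
orientation: [0.982, 0.191, 0.0, 0.0]
contact_force: [0.2, 0.8, 0.2]
width: 1.005
gripper_force: 0.0
time: 11.55
eef_pos: [450.9, -277.5, 209.3]
orientation: [0.982, 0.191, 0.001, 0.001]
contact_force: [-0.7, 0.4, -0.7]
width: 1.0
gripper_force: 0.0
[ 450.86144373 -277.54499415  209.26758439] [-0.67412089  0.37064018 -0.67670177]
```

View pics/w4.png

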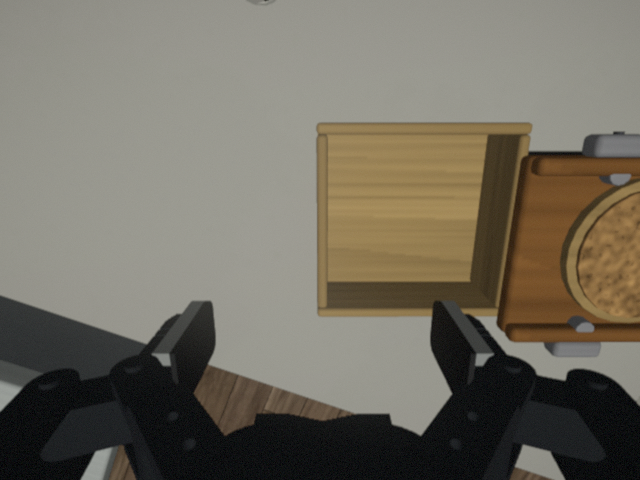

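The caddy is straight, with its far wall tucked under the shelf lip at about u=528. The pins are at about (616,180) and (581,326). I'll check this against the holder frame and refine the coaster position.

```bash
python3 - <<'E'
from cell import bot
from h import *
s=bot.sense();f=bot.grab_frame("wrist")
pins=plane(f,[(618,178),(582,324)],130,s);m=pins.mean(0);v=pins[0]-pins[1];a=np.degrees(np.arctan2(v[1],v[0]))
print("pins",pins.round(1),np.linalg.norm(v).round(1),a)
x=np.array([np.cos(np.radians(22.1)),np.sin(np.radians(22.1))]);y=np.array([-x[1],x[0]]);o=m[:2]-10*y;print("origin",o)
C=plane(f,[(317,129),(531,129),(317,312)],65,s);print(C.round(1))
for p in C:print(((p[:2]-o)@x).round(1),((p[:2]-o)@y).round(1))
for q in((514.6,-435.3),(522,-453.6)):print(((np.array(q)-o)@x).round(1),((np.array(q)-o)@y).round(1))
print("TCP turn", 2*np.degrees(np.arctan2(*s["orientation"][[1,0]])))
E
```

```text
pins [[ 555.9 -411.3  130. ]
 [ 471.8 -443.6  130. ]] 90.2 20.96807057857757
origin [ 517.61611252 -436.71797896]
[[ 517.4 -247.9   65. ]
 [ 573.4 -386.5   65. ]
 [ 385.7 -300.4   65. ]]
70.8 175.0
70.6 25.5
-70.9 175.9
-2.3 2.4
-2.3 -17.3
TCP turn 22.005654882891008
```

Both estimates agree that the caddy is home (x≈0, y≈100). Next I'll close the fingers and move above the press point, 20 mm behind the coaster's centre.

```bash
python3 -m pendant '{"gripper":[0,1,1,1,1,1,1,1],"xyz":[[0,15,0],[0,30,0],[0,36,0],[0,36,0],[0,36,0],[0,30,0],[0,18,0],[0,10,0]],"turn":[0,0,0,0,0,0,0,0]}'
python3 -m pendant '{"gripper":[1,1,1,1,1,1,1,1],"xyz":[[0,0,10],[0,0,12],[0,0,10],[0,0,6],[0,0,3],[0,0,0],[0,0,0],[0,0,0]],"turn":[0,0,0,0,0,0,0,0]}'
python3 - <<'E'
from cell import bot
from h import *
s=bot.sense();f=bot.grab_frame("wrist");cv2.imwrite("pics/w5.png",f["frame"]);print(s["eef_pos"],s["contact_force"])
E
```

```text
time: 12.65
eef_pos: [529.0, -474.6, 205.4]
orientation: [0.982, 0.19, -0.001, -0.001]
contact_force: [0.2, -0.0, -0.7]
width: 0.002
gripper_force: 0.0
time: 13.65
eef_pos: [529.8, -473.1, 167.3]
orientation: [0.982, 0.191, 0.0, 0.0]
contact_force: [0.6, 0.3, 0.3]
width: 0.001
gripper_force: 0.0
[ 529.80602708 -473.14995481  167.25270084] [0.58536359 0.25446249 0.30046142]
```

View pics/w5.png

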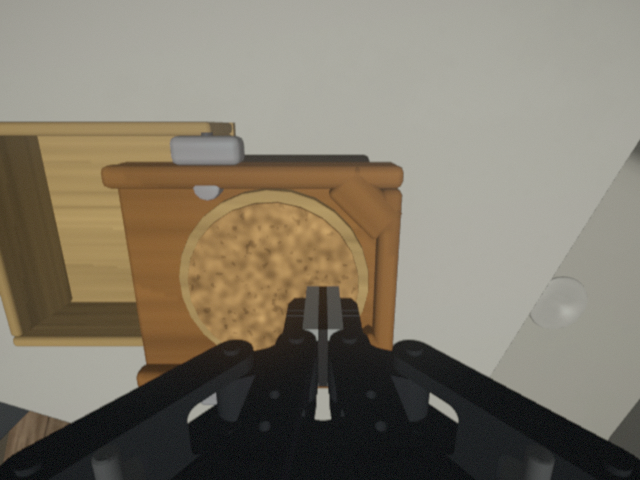

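The fingertips (u≈323) are over the cork, behind its centre (u≈272), and clear of the corner fillers. I'll do a quick numeric check of the lateral offset.

```bash
python3 - <<'E'
from cell import bot
from h import *
s=bot.sense();f=bot.grab_frame("wrist")
t=lambda uv,z:R.from_quat(s["orientation"]).inv().apply(plane(f,uv,z,s)-s["eef_pos"]).round(1)
hsv=cv2.cvtColor(f["frame"],cv2.COLOR_BGR2HSV);print(hsv[250,270],hsv[250,160])
print("rail mid (expect x=+51.5)",t([(150,175),(300,175)],131));print("cork top edge, left, right",t([(272,203),(181,275),(360,275)],130))
E
python3 -m pendant '{"gripper":[1,1,1,1,1,1,1,1],"xyz":[[0,0,4],[0,0,3],[0,0,2],[0,0,1.5],[0,0,1],[0,0,0],[0,0,0],[0,0,0]],"turn":[0,0,0,0,0,0,0,0]}'
```

```text
[ 17 134 131] [ 16 156 137]
rail mid (expect x=+51.5) [[ 53.7 -73.6  36.2]
 [ 53.7 -10.   36.2]]
cork top edge, left, right [[ 41.5 -22.5  37.2]
 [  7.6 -65.9  37.1]
 [  7.6  16.9  37.2]]
time: 14.75
eef_pos: [529.7, -473.1, 155.5]
orientation: [0.982, 0.191, 0.0, 0.0]
contact_force: [0.7, -0.1, 1.2]
width: 0.001
gripper_force: 0.0
```

```bash
python3 -m pendant '{"gripper":[1,1,1,1,1,1,1,1],"xyz":[[1,-3,0.4],[0,0,0.4],[0,0,0.4],[0,0,0.4],[0,0,0.4],[0,0,0],[0,0,0],[0,0,0]],"turn":[0,0,0,0,0,0,0,0]}'
```

```text
time: 15.75
eef_pos: [529.5, -469.9, 153.3]
orientation: [0.982, 0.191, 0.0, 0.0]
contact_force: [-0.2, 1.1, 0.1]
width: 0.003
gripper_force: 0.0
```

```bash
python3 -m pendant '{"gripper":[1,1,1,1,1,1,1,1],"xyz":[[0,0,0.4],[0,0,0.4],[0,0,0.4],[0,0,0.3],[0,0,0],[0,0,0],[0,0,0],[0,0,0]],"turn":[0,0,0,0,0,0,0,0]}'
```

```text
time: 16.75
eef_pos: [529.5, -470.0, 152.3]
orientation: [0.982, 0.191, 0.0, 0.0]
contact_force: [-2.2, 1.4, 5.4]
width: 0.0
gripper_force: 2.6
```

Contact at a TCP height of about 152.4. I'll add pressure in small steps.

```bash
python3 -m pendant '{"gripper":[1,1,1,1,1,1,1,1],"xyz":[[0,0,0.3],[0,0,0.2],[0,0,0],[0,0,0],[0,0,0],[0,0,0],[0,0,0],[0,0,0]],"turn":[0,0,0,0,0,0,0,0]}'
```

```text
time: 17.75
eef_pos: [529.7, -470.0, 152.3]
orientation: [0.982, 0.191, 0.0, 0.0]
contact_force: [-1.8, 1.3, 7.5]
width: 0.002
gripper_force: 3.5
```

```bash
python3 -m pendant '{"gripper":[1,1,1,1,1,1,1,1],"xyz":[[0,0,0.4],[0,0,0.4],[0,0,0.4],[0,0,0.4],[0,0,0],[0,0,0],[0,0,0],[0,0,0]],"turn":[0,0,0,0,0,0,0,0]}'
```

```text
time: 18.75
eef_pos: [530.1, -470.3, 152.2]
orientation: [0.982, 0.191, 0.001, 0.001]
contact_force: [-2.7, 1.8, 12.1]
width: -0.002
gripper_force: 6.2
```

```bash
python3 -m pendant '{"gripper":[1,1,1,1,1,1,1,1],"xyz":[[0,0,0.4],[0,-1,0],[0,-1.5,0],[0,-1.5,0],[0,-1.5,0],[0,-1.5,0],[0,-1,0],[0,0,0]],"turn":[0,0,0,0,0,0,0,0]}'
```

```text
time: 19.75
eef_pos: [528.3, -465.3, 152.2]
orientation: [0.982, 0.191, 0.002, 0.004]
contact_force: [-0.7, -3.3, 9.8]
width: 0.001
gripper_force: 4.7
```

```bash
python3 -m pendant '{"gripper":[1,1,1,1,1,1,1,1],"xyz":[[0,0,0.6],[0,-1,0.4],[0,-1.5,0],[0,-1.5,0],[0,-1.5,0],[0,-1.5,0],[0,-1,0],[0,0,0]],"turn":[0,0,0,0,0,0,0,0]}'
```

```text
time: 20.75
eef_pos: [525.0, -461.1, 152.2]
orientation: [0.982, 0.19, 0.003, 0.007]
contact_force: [1.0, -7.0, 10.3]
width: 0.0
gripper_force: 5.2
```

```bash
python3 -m pendant '{"gripper":[1,1,1,1,1,1,1,1],"xyz":[[0,0,0.5],[0,0,0.5],[0,0,0.4],[0,-1,0],[0,-1,0],[0,-1,0],[0,-1,0],[0,0,0]],"turn":[0,0,0,0,0,0,0,0]}'
python3 - <<'E'
from cell import bot
from h import *
f=bot.grab_frame("side");s=bot.sense();w=bot.grab_frame("wrist")
a=cv2.resize(f["frame"][270:400,220:370],(400,347),interpolation=2);b=cv2.resize(w["frame"][100:430,80:460],(400,347),interpolation=2)
cv2.imwrite("pics/c6.png",np.hstack([a,b]))
E
```

```text
time: 21.75
eef_pos: [524.6, -459.0, 152.2]
orientation: [0.982, 0.19, 0.004, 0.009]
contact_force: [1.0, -8.9, 12.2]
width: -0.005
gripper_force: 6.4
```

View pics/c6.png

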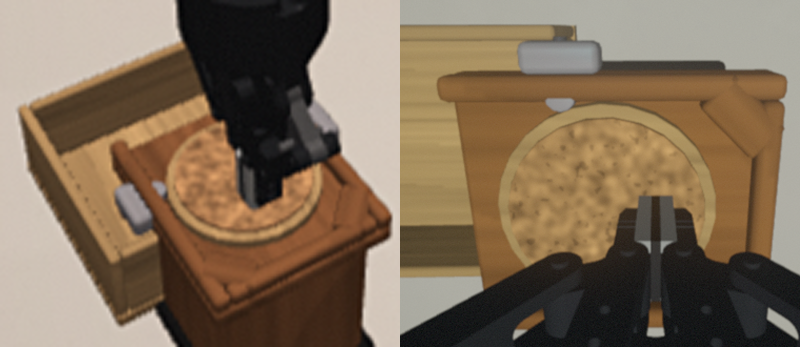

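The coaster has moved forward with the finger (gap at the back, still about 20 mm behind centre), with no slip. I'll continue, topping up the pressure.

```bash
python3 -m pendant '{"gripper":[1,1,1,1,1,1,1,1],"xyz":[[0,0,0.4],[0,0,0.4],[0,-1,0.4],[0,-1,0],[0,-1,0],[0,-1,0],[0,-1,0],[0,-1,0]],"turn":[0,0,0,0,0,0,0,0]}'
```

```text
time: 22.85
eef_pos: [523.1, -455.1, 152.2]
orientation: [0.982, 0.189, 0.005, 0.01]
contact_force: [2.8, -10.6, 15.3]
width: 0.005
gripper_force: 7.4
```

```bash
python3 -m pendant '{"gripper":[1,1,1,1,1,1,1,1],"xyz":[[0,-1,0.3],[0,-1,0],[0,-1,0],[0,-1,0],[0,-1,0],[0,-1,0],[0,-1,0],[0,0,0]],"turn":[0,0,0,0,0,0,0,0]}'
```

```text
time: 23.85
eef_pos: [520.5, -448.3, 152.2]
orientation: [0.982, 0.189, 0.005, 0.01]
contact_force: [2.0, -9.9, 16.6]
width: 0.006
gripper_force: 8.4
```

```bash
python3 -m pendant '{"gripper":[1,1,1,1,1,1,1,1],"xyz":[[0,-1,0],[0,-1.3,0],[0,-1.3,0],[0,-1.3,0],[0,-1.3,0],[0,-1.3,0],[0,-1.3,0],[0,-1.2,0]],"turn":[0,0,0,0,0,0,0,0]}'
```

```text
time: 24.85
eef_pos: [516.6, -438.1, 152.1]
orientation: [0.982, 0.189, 0.005, 0.009]
contact_force: [0.3, -8.5, 18.5]
width: -0.002
gripper_force: 9.5
```

```bash
python3 -m pendant '{"gripper":[1,1,1,1,1,1,1,1],"xyz":[[0,0,-0.4],[0,-1,-0.4],[0,-1.3,0],[0,-1.3,0],[0,-1.3,-0.2],[0,-1.3,0],[0,-1.3,0],[0,-1,0]],"turn":[0,0,0,0,0,0,0,0]}'
```

```text
time: 25.85
eef_pos: [512.4, -428.5, 152.1]
orientation: [0.982, 0.19, 0.003, 0.007]
contact_force: [-1.9, -6.7, 18.5]
width: 0.0
gripper_force: 9.2
```

```bash
python3 -m pendant '{"gripper":[1,1,1,1,1,1,1,1],"xyz":[[0,0,-0.5],[0,-1,-0.5],[0,-1.2,-0.2],[0,-1.2,-0.2],[0,-1.2,-0.2],[0,-1.2,0],[0,-1,0],[0,-1,0]],"turn":[0,0,0,0,0,0,0,0]}'
```

```text
time: 26.85
eef_pos: [509.7, -419.5, 152.2]
orientation: [0.982, 0.19, 0.003, 0.006]
contact_force: [0.5, -4.2, 12.9]
width: 0.003
gripper_force: 6.6
```

```bash
python3 -m pendant '{"gripper":[1,1,1,1,1,1,1,1],"xyz":[[0,-1,0],[0,-1.2,0],[0,-1.2,0],[0,-1.2,0],[0,-1.2,0],[0,-1.2,-0.2],[0,-1,-0.2],[0,0,0]],"turn":[0,0,0,0,0,0,0,0]}'
```

```text
time: 27.85
eef_pos: [506.5, -411.6, 152.2]
orientation: [0.982, 0.19, 0.003, 0.005]
contact_force: [0.6, -3.5, 13.3]
width: 0.004
gripper_force: 6.3
```

```bash
python3 -m pendant '{"gripper":[1,1,1,1,1,1,1,1],"xyz":[[0,-1,-0.4],[0,-1.2,-0.4],[0,-1.2,0],[0,-1.2,0],[0,-1.2,0],[0,-1.2,0],[0,-1,0],[0,-1,0]],"turn":[0,0,0,0,0,0,0,0]}'
```

```text
time: 28.85
eef_pos: [502.9, -402.6, 152.2]
orientation: [0.982, 0.19, 0.003, 0.004]
contact_force: [0.1, -3.5, 10.7]
width: -0.001
gripper_force: 5.2
```

```bash
python3 -m pendant '{"gripper":[1,1,1,1,1,1,1,1],"xyz":[[0,-1,0],[0,-1.2,0],[0,-1.2,0],[0,-1.2,0],[0,-1.2,0],[0,-1.2,0],[0,-1,0],[0,0,0]],"turn":[0,0,0,0,0,0,0,0]}'
python3 - <<'E'
from cell import bot
from h import *
f=bot.grab_frame("side");s=bot.sense();w=bot.grab_frame("wrist")
a=cv2.resize(f["frame"][270:400,220:370],(400,347),interpolation=2);b=cv2.resize(w["frame"][100:430,80:460],(400,347),interpolation=2)
cv2.imwrite("pics/c7.png",np.hstack([a,b]))
E
```

```text
time: 29.85
eef_pos: [500.3, -394.6, 152.2]
orientation: [0.982, 0.191, 0.003, 0.004]
contact_force: [0.8, -2.9, 9.8]
width: 0.002
gripper_force: 5.3
```

View pics/c7.png

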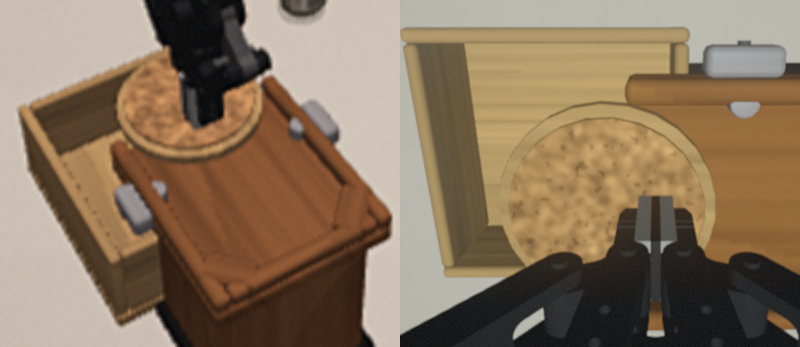

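The coaster's centre is past the edge (about 6 mm), held only by the finger. I'll nudge it a little further and lift off quickly.

```bash
python3 -m pendant '{"gripper":[1,1,1,1,1,1,1,1],"xyz":[[0,-1.2,0],[0,-1.2,0],[0,-1,0],[0,0,0],[0,0,-30],[0,0,-50],[0,0,-40],[0,0,0]],"turn":[0,0,0,0,0,0,0,0]}'
python3 -m pendant '{"gripper":[1,1,1,1,1,1,1,1],"xyz":[[0,20,-10],[0,30,0],[0,40,0],[0,40,0],[0,20,0],[0,0,0],[0,0,0],[0,0,0]],"turn":[0,0,0,0,0,0,0,0]}'
python3 - <<'E'
from cell import bot
from h import *
f=bot.grab_frame("side");t=bot.grab_frame("top")
cv2.imwrite("pics/c8.png",np.hstack([cv2.resize(f["frame"][230:430,200:400],(400,400),interpolation=2),cv2.resize(t["frame"][215:365,315:465],(400,400),interpolation=2)]))
E
```

```text
time: 30.95
eef_pos: [498.3, -389.6, 272.7]
orientation: [0.982, 0.191, 0.003, 0.003]
contact_force: [-0.4, -0.5, -0.1]
width: 0.005
gripper_force: 0.0
time: 31.95
eef_pos: [552.9, -526.5, 279.3]
orientation: [0.981, 0.191, 0.0, -0.0]
contact_force: [0.6, 0.3, -0.1]
width: 0.002
gripper_force: 0.0
```

View pics/c8.png

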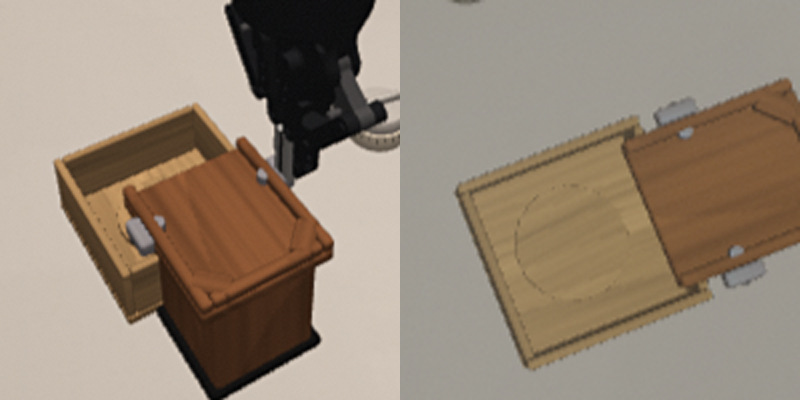

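The coaster lies flat, wood side up, in the caddy (right-hand picture, about (572,242)). The caddy is still snug and square against the holder, and the arm is clear.

```bash
python3 -c "
from cell import bot
print(bot.job_done())"
```

```text
the job is handed in; nothing more can be done
None
```

I handed the job in at about 32 s: the caddy is snug and square against the holder's foot, the coaster lies flat inside it (it landed upside down), and the jar, mug and timer were never approached; the hand-in returned no verdict.

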